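Wedge up the sagging pastry board to its height bar

TASK

The pastry board lying in the steel rack sags at its front edge. Take the wooden wedge and slide it, thin end first, flat on the table and square under the middle of that edge, until the board has risen to the height bar and bears lightly against its underside without being jammed; then let go and leave the wedge holding it there. Lift the board with the wedge only, never with the gripper, and leave the mug, bowl and plate alone.

Things in the scene. Friction and masses are not known exactly. Their poses are not given: they have to be found in the camera images.
- rack: Fixed steel cradle, 310 mm wide. Origin on the table under the middle of the board's front edge; x points inwards, the way the wedge is pushed; y left. A rear ledge (26 mm high, from x = 200 mm) and upright stop (x = 222 mm) hold the board's far edge. Low rests (10 mm high, |y| 108 to 143 mm) carry its front corners; between them the mouth is open over bare table. Side rails 22 mm high.
- board: Loose wooden pastry board, 220 mm deep (x), 280 wide (y), 16 thick, 0.55 to 0.85 kg, lying in the rack with 2 to 3 mm play. Origin at the centre of its underside, x inwards. It starts sagging about 4.6 degrees to the front, the front lower edge 10 mm above the table. Nothing but the wedge may lift it.
- board_front (a point): Middle of the board's front lower edge (10 mm above the table at the start).
- bar: Height bar: steel rod, 12 mm thick, across the board 60 mm behind its front edge, on two 85 mm posts at y = +-149 mm. Origin: middle of its underside, the height mark, 38 to 44 mm up (the wedge goes in some 45 to 80 mm). Rigid: when the board meets it, the push on the wedge's back, a steady 4 to 9 N, climbs by about 4 N/mm. It shall bear at least 0.5 N at the end (better 3 to 10), never over 15 N.
- wedge_mid (a point): Centre of the loose waxed wooden wedge, half-way up (19 mm over its flat underside). 140 mm long (x, to the thin end), 40 wide (y), 0.12 kg. Thin end 5 mm thick, 70 mm ahead; the top rises 0.32 mm per mm over 105 mm to 39 mm; the last 35 mm is a level grip block 39 mm high, its middle at x = -52 mm, to grip across the width or push from behind. Friction (0.3 to 0.4) holds it when let go.
- wedge_tip (a point): Middle of the wedge's thin end, on its underside (70 mm ahead of the centre, 19 mm below).
- mug: White ceramic mug, 76 mm wide, 90 mm high, handle on its +y side; origin at the centre of its underside. Leave alone.
- bowl: White ceramic bowl, 124 mm wide, 65 mm high; origin at the centre of its underside. Leave alone.
- plate: Reddish plate, 170 mm wide, 18 mm high; origin at the centre of its underside. Leave alone.
Not all that is in view belongs to the job. Of the things shaped like the part that bears wedge_mid, the wooden one is meant.

How it is judged:
On the way, in this order (a step that is already met when the one before it is completed fails the run):
1. the wedge lies flat on the table with its thin end square under the middle of the board's front edge, the board not yet at the bar (x of wedge_tip in the frame of rack above 0.01 m and height (world z) of wedge_tip below 0.008 m and contact force between board and bar below 0.1 N and y of wedge_tip in the frame of rack between -0.03 and 0.03 m and angle between wedge_mid's own z axis and vertical below 0.08 rad and angle between the x axis of wedge_mid and the x axis of rack, either way round below 0.25 rad), for 0.1 s.
2. the board, raised by the wedge, bears on the height bar (contact force between board and bar above 0.5 N), for 0.2 s.
At the end, for the whole second after the job is handed in: The board bears on the height bar with 0.5 to 15 N, held up by the wedge, which lies flat on the table (within 0.08 rad) at least 30 mm under the board's front edge, within 30 mm of the middle and 0.25 rad of square; all is at rest and let go (contact force between board and bar between 0.5 and 15 N and y of wedge_tip in the frame of rack between -0.03 and 0.03 m and angle between wedge_mid's own z axis and vertical below 0.08 rad and angle between the x axis of wedge_mid and the x axis of rack, either way round below 0.25 rad and height (world z) of wedge_tip below 0.008 m and x of wedge_tip in the frame of rack above 0.03 m and linear speed of each of wedge, board below 0.01 m/s); the robot touches nothing.
It fails at once if the board was jammed against the height bar with more than 15 N (contact force between board and bar above 15 N).
It fails at once if the gripper or arm touched the board (contact force between any of the fingers, the arm and board above 0.5 N).
It fails at once if the mug, bowl or plate was moved (distance of any of mug, bowl, plate from where it was at the start of the episode above 0.02 m).
It also fails if it takes over 67 s, if anything falls off the work surface, if the arm or the gripper's body presses on something with over 40 N, if the wrist force passes 120 N, or if a joint passes its speed limit or range.

ROBOT

A 6-joint arm with a two-finger parallel gripper is mounted at the origin on the work surface. World frame = base frame: x ahead of the robot, y to its left, z up, the work surface at z = 0. Lengths are in m, angles in rad, forces in N, time in s.
With the tool pointing down it reaches from about 0.3 to 0.825 m from the base axis. Payload 5.4 kg.
Tool frame: the origin (TCP) lies at the very end of the fingers, on their centre line; the grasp point (between the pads) lies robot.grip_depth behind it (robot.grip_depth is the distance from the TCP to the grasp point, in m); z points along the fingers, y is the direction in which the jaws open and shut (so a half turn about z gives the same grasp; the last joint's range is limited). The gripper opens to 92 mm and grips with 3 to 60 N. Pads are 20 mm wide; open, the fingers measure 128 mm over their backs; the gripper's body (75 mm by 189 mm) begins 69 mm behind the grasp point.
Start: joints at [1.031, 0.158, 1.597, -0, 1.386, -0.21], TCP at [0.186, 0.544, 0.215] pointing down, gripper open.
Joint ranges: [-2.91, 2.91], [-0.94, 2.29], [0.18, 2.7], [-1.29, 4.43], [0.17, 2.64], [-3, 3]. Speed limits (rad/s): [2.57, 2.57, 3.14, 3.14, 3.14, 3.14].

INTERFACE

Orientations are given as a 3x3 rotation matrix whose columns are the frame's x, y, z axes.
In Python, from workcell import robot gives the robot as it stands.
- The arm moves only by the shell command python3 -m creep 'ROWS'. ROWS is a JSON object of lists of equal length, an entry for each row: "travel": the shift along the world's x, y, z in units of 300 mm (1.0 is 300 mm), a list of three; "dr": the turn, a rotation vector about the world's x, y, z in units of 360 degrees (1.0 is 360 degrees), a list of three; "fingers": the gripper command: -1 is shut, 1 is fully open, values between are in proportion. In form: {"travel": [[tx, ty, tz], ...], "dr": [[rx, ry, rz], ...], "fingers": [fingers, ...]}. A call has 1 to 10 rows; each row is the pose to reach, as a shift and turn from the pose commanded when the call began, turning the shorter way round; what a row does not reach only later rows make up. A row lasts 1/10 s, in which the tool goes at most 50 mm and 8.59 degrees, less where a joint would pass 70% of its speed; a pose out of reach is approached as far as the arm can. A call with a number of a shift or a turn outside -1 to 1 is refused whole. A call with a gripper value outside its range is refused whole. The fingers move at their own pace and stop on an object; the grip force is fixed at half the most. Time passes only in rows, so rows that repeat a pose let the fingers close. It gives the time, the measured TCP pose, the force and the opening at its end, in the units of the state.
- robot.state(): the state, without advancing time (a new reading comes with each control period).
- robot.snapshot(name): name is "scene" or "side" or "wrist"; returns a dict with "img" (480x640x3 uint8, red, green, blue), "range_z" (480x640 float32, m along the optical axis (not along the pixel's ray), 0 where there is no reading), "K" (3x3 intrinsics, pixels), "extrinsics" (4x4, takes a point from camera to world coordinates). Camera axes: x right, y down, z forward; pixel columns grow to the right and rows downward; lengths in m; the calibration is good to about 2 mm. The wrist camera is an equidistant fisheye: a pixel r from the principal point sees the ray r / f radians off the axis. A picture is of the moment at which its call begins.
- robot.close_job(): hands the job in, once; it reports no verdict.
The state is a dict: "t": time; "joint_pos": joint angles; "joint_velocities": joint speeds; "joint_torque": joint torques, N m; "ee_pos": TCP position; "tcp_rot": TCP orientation; "ft_force": force on the tool from outside, world axes, zero at the start; "torque": the same for the moment, N m; "grip_width": opening from 0.0 (shut) to 1.0 (fully open).
Only numpy, scipy, OpenCV 4.12 (cv2) and the standard library are available. Lean on these libraries where they do the work, as an engineer would, in place of code of your own. Each camera call takes 0.05 s, during which the arm holds its last target.

## Working session

There is one attempt and no reset: what is moved stays moved. The work goes in short steps, Python scripts to look and compute and a shell command to move; the robot and the scene stay as the last step left them, time stands still between calls to the robot, and variables do not carry over. Pictures are saved under pics/ and viewed, and the job is handed in when it is done.

```bash
mkdir -p pics; ls
python3 - <<'E'
from workcell import robot
import cv2,numpy as np
print(robot.grip_depth); s=robot.state(); print(s)
for n in ["scene","side","wrist"]:
    d=robot.snapshot(n); cv2.imwrite(f"pics/{n}0.png",d["img"][:,:,::-1]); np.savez(f"{n}0.npz",**d); print(n,d["K"],d["extrinsics"])
E
```

```text
pics
0.0187
{'t': 0.0, 'joint_pos': array([ 1.03088391e+00,  1.59039482e-01,  1.59822357e+00,  8.10184960e-07,
        1.38616193e+00, -2.10098225e-01]), 'joint_velocities': array([-8.01312803e-04,  8.86777564e-05, -2.12123523e-03, -2.92573551e-04,
       -1.46882113e-03,  2.08493934e-03]), 'joint_torque': array([-5.63490412e-04, -3.85549986e+01, -3.22115314e+01,  7.02330563e-02,
        3.73864942e-02, -1.25641113e-04]), 'ee_pos': array([0.18592013, 0.54346471, 0.21362862]), 'tcp_rot': array([[-9.46102308e-01,  3.23866537e-01, -9.42612679e-04],
       [ 3.23867682e-01,  9.46101081e-01, -1.57127911e-03],
       [ 3.82922150e-04, -1.79187258e-03, -9.99998321e-01]]), 'ft_force': array([-0.36134861, -0.10034389, -0.81954954]), 'torque': array([ 0.02427228, -0.0333301 , -0.00503694]), 'grip_width': 0.9988107497124226}
scene [[550.21332847   0.         326.180334  ]
 [  0.         550.21332847 236.56817508]
 [  0.           0.           1.        ]] [[-0.12155521  0.71657113 -0.6868407   1.42233399]
 [ 0.99248908  0.07814221 -0.09412339  0.11591723]
 [-0.01377485 -0.69312309 -0.72068762  0.97778244]
 [ 0.          0.          0.          1.        ]]
side [[589.25348269   0.         332.54964798]
 [  0.         589.25348269 242.19531238]
 [  0.           0.           1.        ]] [[ 0.94847201 -0.22071458  0.22734538  0.24060492]
 [-0.31681296 -0.64809016  0.69253786 -0.91681507]
 [-0.0055129  -0.72887874 -0.68462062  0.94374   ]
 [ 0.          0.          0.          1.        ]]
wrist [[371.64829954   0.         322.79407267]
 [  0.         371.64829954 242.04334254]
 [  0.           0.           1.        ]] [[ 0.32458873  0.91004049  0.2578148   0.1131905 ]
 [ 0.94585418 -0.31188742 -0.08992282  0.56813398]
 [-0.00142421  0.27304314 -0.96200074  0.38454415]
 [ 0.          0.          0.          1.        ]]
```

View pics/scene0.png

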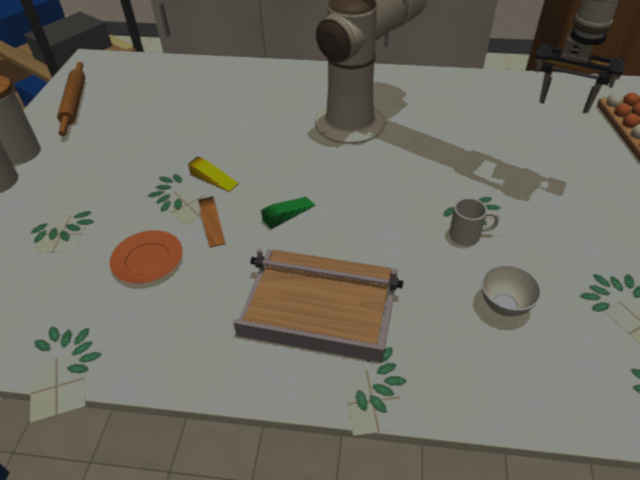

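View pics/side0.png

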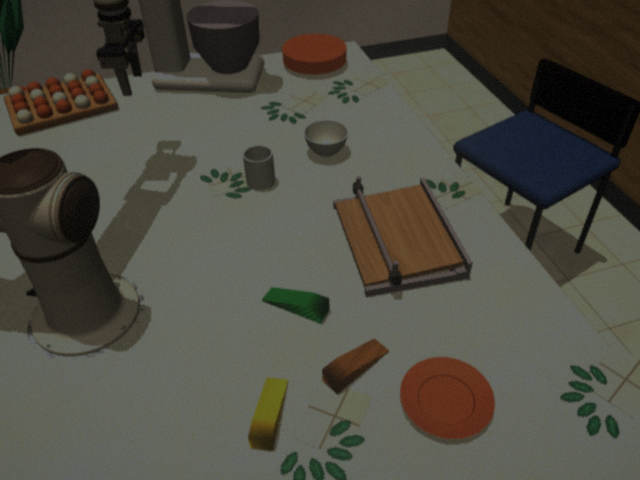

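View pics/wrist0.png

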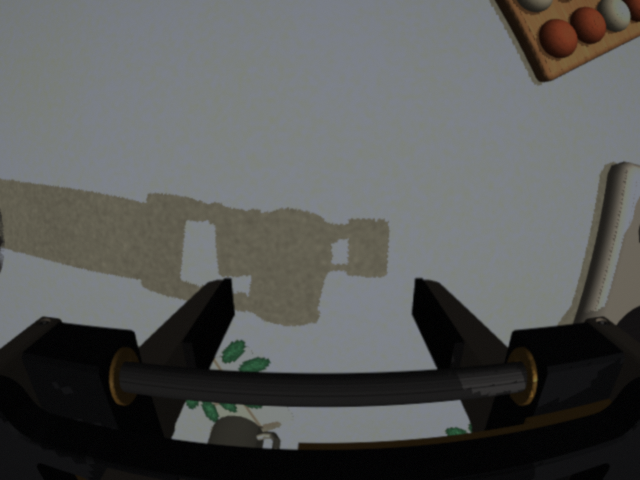

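Three wedge shapes show up: yellow (scene 213,173 / side 268,413), green (scene 288,210 / side 298,302) and brown (scene 211,221 / side 355,365). The brown one looks like wood, so I'll check it enlarged. The rack mouth and bar face the robot.

Run:
```python
import cv2
a=cv2.imread("pics/side0.png"); c=a[260:460,240:500]; c=cv2.convertScaleAbs(cv2.resize(c,(780,600),interpolation=cv2.INTER_CUBIC),alpha=1.6); cv2.imwrite("pics/c1.png",c)
c=a[160:310,320:490]; c=cv2.convertScaleAbs(cv2.resize(c,(680,600),interpolation=cv2.INTER_CUBIC),alpha=1.6); cv2.imwrite("pics/c2.png",c)
a=cv2.imread("pics/scene0.png"); c=a[240:360,230:410]; c=cv2.convertScaleAbs(cv2.resize(c,(800,533),interpolation=cv2.INTER_CUBIC),alpha=1.5); cv2.imwrite("pics/c3.png",c)
c=a[150:270,150:330]; c=cv2.convertScaleAbs(cv2.resize(c,(800,533),interpolation=cv2.INTER_CUBIC),alpha=1.5); cv2.imwrite("pics/c4.png",c)
```

```text
(no output)
```

View pics/c1.png

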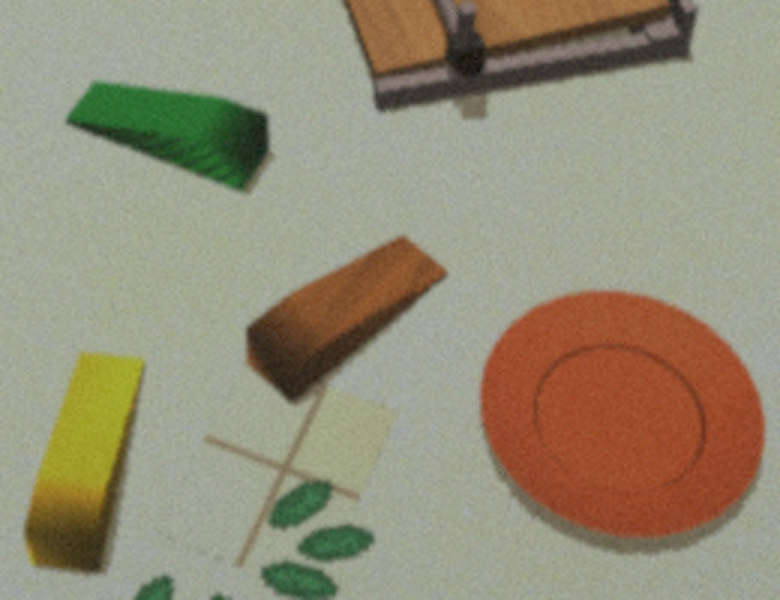

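View pics/c2.png

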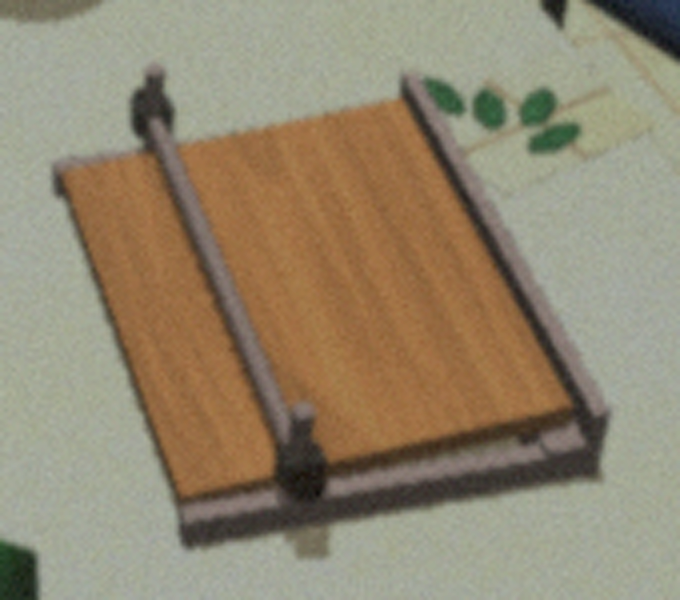

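View pics/c3.png

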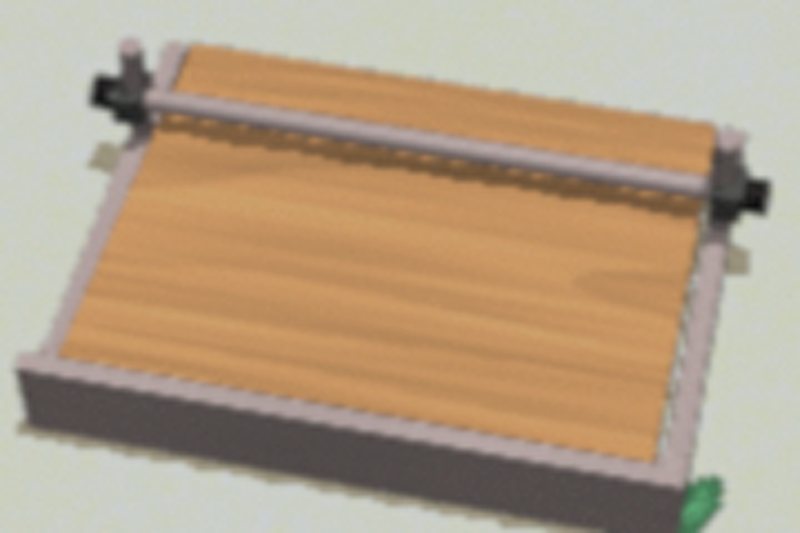

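View pics/c4.png

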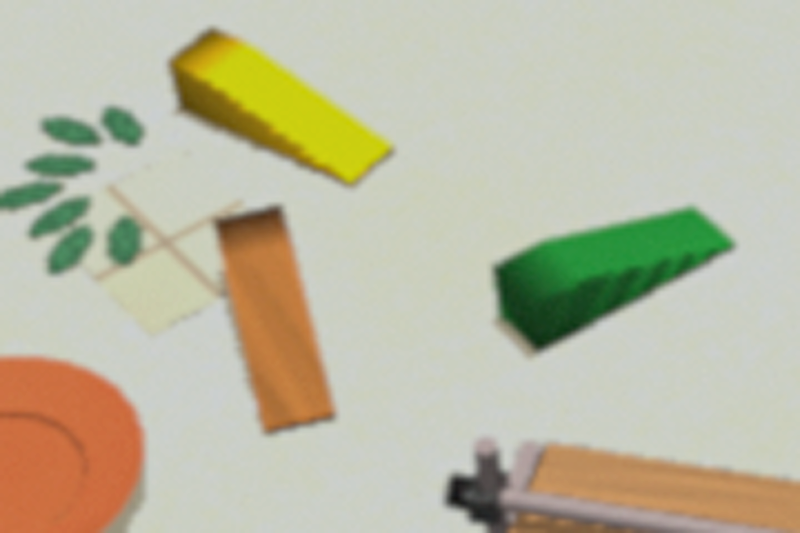

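Brown has wood grain in both views, so it is the wooden wedge; green and yellow are plain painted. Next I'll measure the rack and wedge.

```bash
cat > h.py <<'E'
import numpy as np,cv2
def load(n): return dict(np.load(n))
def cloud(d):
    K=d["K"];E=d["extrinsics"];z=d["range_z"];v,u=np.mgrid[:480,:640]
    P=np.stack([(u-K[0,2])/K[0,0]*z,(v-K[1,2])/K[1,1]*z,z],-1)
    return P@E[:3,:3].T+E[:3,3]
def ray(d,uv,h):
    K=d["K"];E=d["extrinsics"];r=E[:3,:3]@np.array([(uv[0]-K[0,2])/K[0,0],(uv[1]-K[1,2])/K[1,1],1]);o=E[:3,3]
    return o+r*(h-o[2])/r[2]
E
python3 - <<'E'
from h import *
np.set_printoptions(precision=4,suppress=True)
S=load("scene0.npz");D=load("side0.npz")
print("board front top corners scene",ray(S,(272.8,250.1),.026),ray(S,(391.6,268.1),.026))
print("side",ray(D,(335.5,203),.026),ray(D,(365,284.5),.026))
print("tip bottom scene",ray(S,(209.9,247.4),0.0),ray(S,(225.4,243.8),0.0))
print("tip top side",ray(D,(374.7,339),.005),ray(D,(388.7,350.7),.005))
print("back top scene",ray(S,(198.8,199.5),.039),ray(S,(213.5,196.8),.039))
for n,d in(("S",S),("D",D)):
    C=cloud(d);im=d["img"].astype(int);hsv=cv2.cvtColor(d["img"],cv2.COLOR_RGB2HSV)
    # table z
    print(n,"table z",np.median(C[...,2][(abs(C[...,0]-.45)<.05)&(abs(C[...,1]-.15)<.05)]))
    # wedge: points above 3mm near wedge
    t=ray(S,(211,221),0.02)
    m=(np.hypot(C[...,0]-t[0],C[...,1]-t[1])<.1)&(C[...,2]>.006)&(C[...,2]<.05)&(d["range_z"]>0)
    Q=C[m];print("wedge n",len(Q),Q.mean(0),Q.min(0),Q.max(0))
    r=cv2.minAreaRect(Q[:,:2].astype(np.float32)*1000);print(r,cv2.boxPoints(r))
    # bar: 
    fr=(ray(S,(272.8,250.1),.026)+ray(S,(391.6,268.1),.026))/2
    m=(np.hypot(C[...,0]-fr[0],C[...,1]-fr[1])<.26)&(C[...,2]>.043)&(C[...,2]<.065)&(d["range_z"]>0)&(C[...,0]>fr[0]+.02)
    Q=C[m];print("bar n",len(Q),Q.mean(0),np.percentile(Q[:,2],[5,50,95]))
    m=(np.hypot(C[...,0]-fr[0],C[...,1]-fr[1])<.26)&(C[...,2]>.004)&(C[...,2]<.09)&(d["range_z"]>0)&(C[...,0]>fr[0]-.05)
    Q=C[m]; r=cv2.minAreaRect(Q[:,:2].astype(np.float32)*1000);print("rackrect",r,cv2.boxPoints(r))
E
```

```text
board front top corners scene [ 0.5726 -0.1277  0.026 ] [0.5977 0.1513 0.026 ]
side [0.5966 0.1421 0.026 ] [ 0.5689 -0.1344  0.026 ]
tip bottom scene [ 0.5573 -0.2883  0.    ] [ 0.5415 -0.2537  0.    ]
tip top side [ 0.5426 -0.2596  0.005 ] [ 0.5581 -0.2947  0.005 ]
back top scene [ 0.4329 -0.3447  0.039 ] [ 0.4189 -0.3101  0.039 ]
S table z 0.0007233309326805104
wedge n 832 [ 0.493  -0.3021  0.0251] [ 0.4107 -0.3857  0.006 ] [ 0.5841 -0.2183  0.0444]
((498.5502014160156, -309.113525390625), (155.33889770507812, 166.5682373046875), 72.59651184082031) [[ 395.8478 -358.3173]
 [ 554.7909 -408.1376]
 [ 601.2526 -259.9098]
 [ 442.3095 -210.0894]]
bar n 2617 [ 0.744  -0.0025  0.0485] [0.0433 0.0484 0.0555]
rackrect ((689.8436279296875, 11.756851196289062), (515.3336791992188, 308.6686096191406), 89.87374877929688) [[ 534.942  -245.5693]
 [ 843.6098 -246.2494]
 [ 844.7453  269.083 ]
 [ 536.0775  269.7631]]
D table z -0.0016777731257033857
wedge n 1589 [ 0.4751 -0.3159  0.0248] [ 0.4149 -0.3807  0.006 ] [ 0.5677 -0.2598  0.0428]
((500.4259033203125, -338.06768798828125), (140.26602172851562, 116.48548889160156), 24.205364227294922) [[ 412.5789 -313.7007]
 [ 460.3389 -419.9449]
 [ 588.2729 -362.4347]
 [ 540.5129 -256.1904]]
bar n 1209 [ 0.7133 -0.0208  0.049 ] [0.0435 0.0488 0.0556]
rackrect ((691.645751953125, 16.638702392578125), (280.6278991699219, 493.3205261230469), 3.2887895107269287) [[ 537.4124  254.8431]
 [ 565.7135 -237.6649]
 [ 845.8792 -221.5657]
 [ 817.578   270.9424]]
```

Run:
```python
from h import *
np.set_printoptions(precision=4,suppress=True)
S=load("scene0.npz");D=load("side0.npz")
print("green tip",ray(S,(315,204),0.003),ray(D,(263,298),.003), "block top",ray(S,(262,209),.039),ray(S,(272,205),.039),ray(D,(329,298),.039),ray(D,(326,315),.039))
s=np.array
# fingertips of robot: known TCP, jaw along y axis; project to scene
from workcell import robot
st=robot.state();R=st["tcp_rot"];p=st["ee_pos"]
for n,d in(("scene",S),("side",D)):
    K=d["K"];E=d["extrinsics"]
    for k in(-.055,0,.055):
        q=E[:3,:3].T@(p+R[:,1]*k-E[:3,3]);q=K@q;print(n,k,q[:2]/q[2])
a=cv2.imread("pics/scene0.png")[30:130,510:640];cv2.imwrite("pics/g1.png",cv2.convertScaleAbs(cv2.resize(a,None,fx=6,fy=6,interpolation=cv2.INTER_CUBIC),alpha=2))
a=cv2.imread("pics/side0.png")[0:110,70:170];cv2.imwrite("pics/g2.png",cv2.convertScaleAbs(cv2.resize(a,None,fx=5,fy=5,interpolation=cv2.INTER_CUBIC),alpha=2))
```

```text
green tip [ 0.3795 -0.0547  0.003 ] [ 0.3587 -0.0816  0.003 ] block top [ 0.4503 -0.1774  0.039 ] [ 0.4332 -0.1553  0.039 ] [ 0.4816 -0.1568  0.039 ] [ 0.462  -0.1974  0.039 ]
scene -0.055 [540.3378 100.7031]
scene 0 [563.0545 105.8288]
scene 0.055 [586.3492 111.085 ]
side -0.055 [126.1568  94.7982]
side 0 [131.8449  83.9619]
side 0.055 [137.2362  73.691 ]
```

View pics/g1.png

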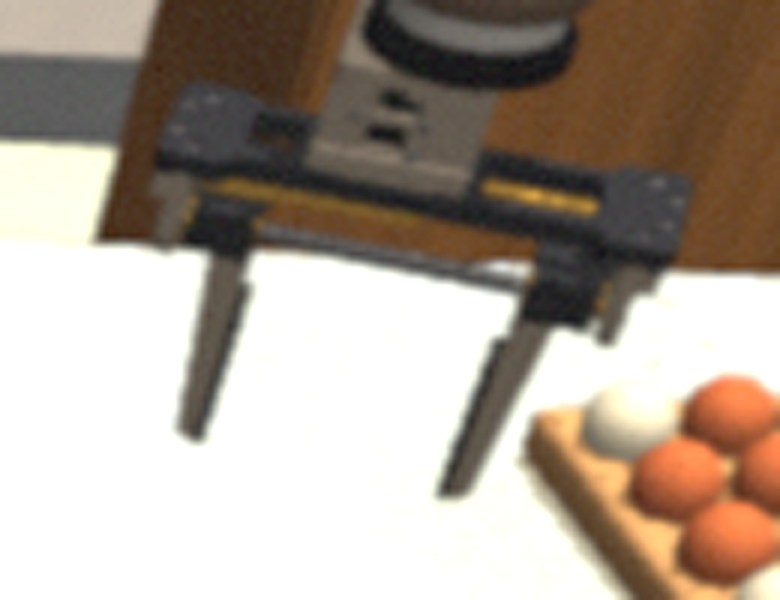

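View pics/g2.png

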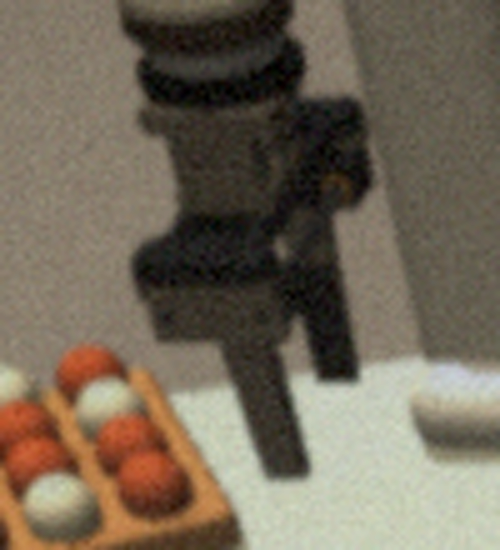

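```bash
python3 -m creep '{"travel":[[0.85,-1,0],[0.85,-1,0],[0.85,-1,0],[0.85,-1,0],[0.85,-1,0],[0.85,-1,0],[0.85,-1,0],[0.85,-1,0],[0.85,-1,0],[0.85,-1,0]],"dr":[[0,0,-0.19],[0,0,-0.19],[0,0,-0.19],[0,0,-0.19],[0,0,-0.19],[0,0,-0.19],[0,0,-0.19],[0,0,-0.19],[0,0,-0.19],[0,0,-0.19]],"fingers":[1,1,1,1,1,1,1,1,1,1]}'
```

```text
t: 1.15
ee_pos: [0.4412, 0.2435, 0.2143]
tcp_rot: [[-0.046, 0.999, -0.001], [0.999, 0.046, 0.0], [0.0, -0.001, -1.0]]
ft_force: [-0.5, -0.1, 0.5]
grip_width: 1.0
```

```bash
python3 -m creep '{"travel":[[0,-0.94,0],[0,-0.94,0],[0,-0.94,0],[0,-0.94,0],[0,-0.94,0],[0,-0.94,0],[0,-0.94,0]],"dr":[[0,0,-0.1],[0,0,-0.1],[0,0,-0.1],[0,0,-0.1],[0,0,-0.1],[0,0,-0.1],[0,0,-0.1]],"fingers":[1,1,1,1,1,1,1]}' && python3 -m creep '{"travel":[[0,-0.94,0],[0,-0.94,0],[0,-0.94,0],[0,-0.94,0],[0,-0.94,0],[0,-0.94,0],[0,-0.94,0],[0,-0.94,0],[0,-0.94,0]],"dr":[[0,0,-0.09],[0,0,-0.09],[0,0,-0.09],[0,0,-0.09],[0,0,-0.09],[0,0,-0.09],[0,0,-0.09],[0,0,-0.09],[0,0,-0.09]],"fingers":[1,1,1,1,1,1,1,1,1]}'
cat > w.py <<'E'
import sys
from workcell import robot
from h import *
n=sys.argv[1]
d=robot.snapshot("wrist");np.savez(n+".npz",**d)
cv2.imwrite(f"pics/{n}.png",cv2.convertScaleAbs(d["img"][:,:,::-1],alpha=1.5))
s=robot.state();print(s["t"],s["ee_pos"],s["tcp_rot"],s["ft_force"],s["grip_width"])
E
python3 w.py w1
```

```text
t: 1.85
ee_pos: [0.441, -0.0396, 0.2146]
tcp_rot: [[0.55, 0.835, -0.0], [0.835, -0.55, -0.001], [-0.0, 0.0, -1.0]]
ft_force: [0.4, 0.6, -1.0]
grip_width: 1.002
t: 2.75
ee_pos: [0.442, -0.3176, 0.2144]
tcp_rot: [[0.91, 0.414, -0.0], [0.414, -0.91, 0.001], [0.0, -0.001, -1.0]]
ft_force: [0.0, -0.1, -0.2]
grip_width: 0.998
2.8 [ 0.44191625 -0.31778852  0.21451675] [[ 9.10135939e-01  4.14309749e-01 -6.44324698e-05]
 [ 4.14309686e-01 -9.10135689e-01  7.15348648e-04]
 [ 2.37733629e-04 -6.77759510e-04 -9.99999742e-01]] [-0.45379407  0.27404943 -0.26600481] 1.0004674353686458
```

View pics/w1.png

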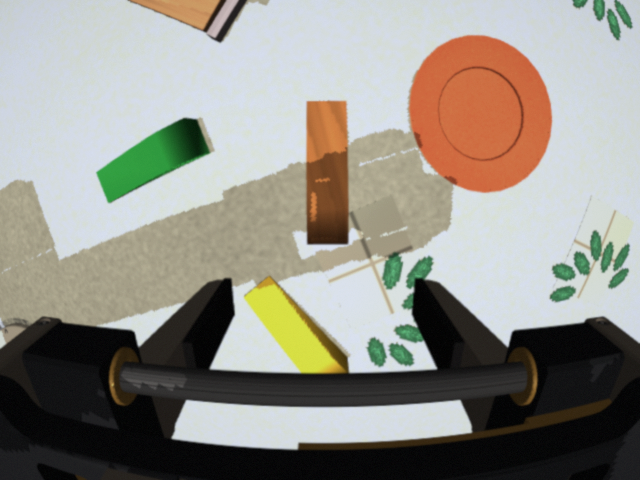

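```bash
cat >> h.py <<'E'
def fray(d,uv,h):
    K=d["K"];E=d["extrinsics"];f=K[0,0];x=np.array([uv[0]-K[0,2],uv[1]-K[1,2]]);r=np.hypot(*x);th=r/f
    v=E[:3,:3]@np.array([*(x/r*np.sin(th)),np.cos(th)]);o=E[:3,3];return o+v*(h-o[2])/v[2]
E
python3 - <<'E'
from h import *
np.set_printoptions(precision=4,suppress=True)
d=load("w1.npz")
ps=[fray(d,(307,101),.005),fray(d,(347,101),.005),fray(d,(307,243),.039),fray(d,(348.5,243),.039)]
t=(ps[0]+ps[1])/2;b=(ps[2]+ps[3])/2
print(ps,"tip",t,"back",b,np.linalg.norm((t-b)[:2]),np.degrees(np.arctan2(*(t-b)[1::-1])))
print("yellow",[fray(d,uv,h) for uv,h in(((246,294),.005),((268,277),.005),((348,357),.039),((346,373),.039))])
print("green",[fray(d,uv,h) for uv,h in(((97,172),.005),((108,202),.005),((195,120),.039),((211,152),.01))])
print("board corner",fray(d,(219,41),0),fray(d,(215,36),.022))
E
```

```text
[array([ 0.5415, -0.2553,  0.005 ]), array([ 0.5582, -0.2918,  0.005 ]), array([ 0.4155, -0.3132,  0.039 ]), array([ 0.4322, -0.3498,  0.039 ])] tip [ 0.5498 -0.2736  0.005 ] back [ 0.4238 -0.3315  0.039 ] 0.13866534055862254 24.690895034491398
yellow [array([ 0.3223, -0.2768,  0.005 ]), array([ 0.3524, -0.2922,  0.005 ]), array([ 0.3144, -0.4064,  0.039 ]), array([ 0.2936, -0.4142,  0.039 ])]
green [array([ 0.3823, -0.0565,  0.005 ]), array([ 0.3545, -0.0826,  0.005 ]), array([ 0.4824, -0.1659,  0.039 ]), array([ 0.4554, -0.1853,  0.01  ])]
board corner [ 0.5673 -0.1413  0.    ] [ 0.5677 -0.1432  0.022 ]
```

```bash
python3 -m creep '{"travel":[[-0.007,-0.015,-0.16],[-0.007,-0.015,-0.32],[-0.007,-0.015,-0.45],[-0.007,-0.015,-0.5],[-0.007,-0.015,-0.5],[-0.007,-0.015,-0.5]],"dr":[[0,0,0],[0,0,0],[0,0,0],[0,0,0],[0,0,0],[0,0,0]],"fingers":[1,1,1,1,1,1]}'; python3 w.py w2
```

```text
t: 3.4
ee_pos: [0.4404, -0.3251, 0.0666]
tcp_rot: [[0.911, 0.412, 0.002], [0.412, -0.911, -0.002], [0.001, 0.003, -1.0]]
ft_force: [-0.4, -0.1, 1.5]
grip_width: 0.997
3.45 [ 0.44070363 -0.32570512  0.06727408] [[ 0.9111084   0.41215597  0.00299146]
 [ 0.41216465 -0.91110315 -0.00336809]
 [ 0.00133735  0.00430167 -0.99998985]] [ 0.21364223 -0.33215143 -0.0054848 ] 0.9987343146726094
```

View pics/w2.png

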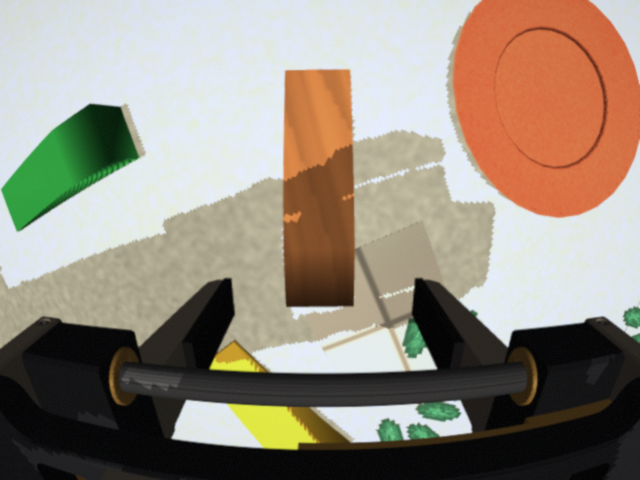

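```bash
python3 -m creep '{"travel":[[0,0,-0.1],[0,0,-0.16],[0,0,-0.195],[0,0,-0.195],[0,0,-0.195]],"dr":[[0,0,0],[0,0,0],[0,0,0],[0,0,0],[0,0,0]],"fingers":[1,1,1,1,1]}'; python3 -m creep '{"travel":[[0,0,0],[0,0,0],[0,0,0],[0,0,0],[0,0,0],[0,0,0]],"dr":[[0,0,0],[0,0,0],[0,0,0],[0,0,0],[0,0,0],[0,0,0]],"fingers":[-1,-1,-1,-1,-1,-1]}';python3 w.py w3
```

```text
t: 3.95
ee_pos: [0.4401, -0.3255, 0.0077]
tcp_rot: [[0.911, 0.412, 0.002], [0.412, -0.911, -0.002], [0.001, 0.002, -1.0]]
ft_force: [0.5, -0.0, 0.9]
grip_width: 1.001
t: 4.55
ee_pos: [0.4391, -0.3245, 0.0061]
tcp_rot: [[0.911, 0.412, -0.0], [0.412, -0.911, 0.0], [0.0, -0.0, -1.0]]
ft_force: [-0.6, -0.5, -0.2]
grip_width: 0.5
4.6 [ 0.43907559 -0.32446747  0.0060664 ] [[ 9.11372860e-01  4.11581706e-01 -1.01315550e-04]
 [ 4.11581717e-01 -9.11372849e-01  1.41906193e-04]
 [-3.39302481e-05 -1.71029081e-04 -9.99999985e-01]] [ 0.05062856  0.14707266 -0.45199929] 0.45958891616041886
```

View pics/w3.png

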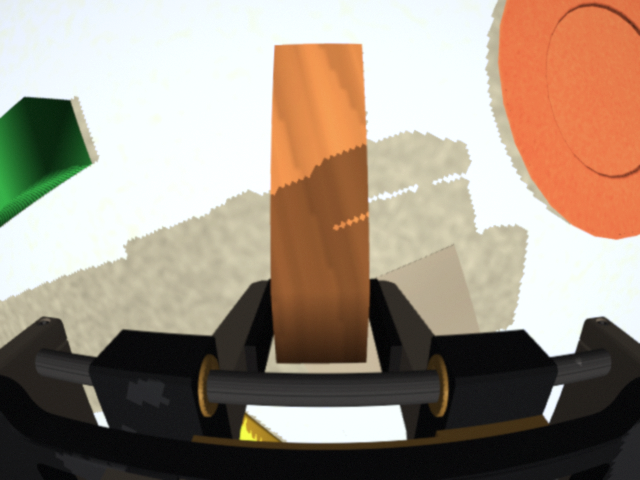

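```bash
python3 -m creep '{"travel":[[0,0,0],[0,0,0],[0,0,0],[0,0,0],[0,0,0.05],[0,0,0.15],[0,0,0.22],[0,0,0.22],[0,0,0.22]],"dr":[[0,0,0],[0,0,0],[0,0,0],[0,0,0],[0,0,0],[0,0,0],[0,0,0],[0,0,0],[0,0,0]],"fingers":[-1,-1,-1,-1,-1,-1,-1,-1,-1]}' && python3 -m creep '{"travel":[[0,0.1,0],[0,0.2,0],[0,0.3,0],[0,0.4,0],[0,0.5,0],[0,0.6,0],[0,0.7,0],[0,0.8,0],[0,0.9,0]],"dr":[[0,0,0],[0,0,-0.01],[0,0,-0.02],[0,0,-0.04],[0,0,-0.06],[0,0,-0.07],[0,0,-0.0825],[0,0,-0.0825],[0,0,-0.0825]],"fingers":[-1,-1,-1,-1,-1,-1,-1,-1,-1]}' && python3 -m creep '{"travel":[[-0.01,0.08,0],[-0.02,0.16,0],[-0.02,0.24,0],[-0.02,0.26,0],[-0.02,0.26,0],[-0.02,0.26,0],[-0.02,0.26,0]],"dr":[[0,0,0],[0,0,0],[0,0,0],[0,0,0],[0,0,0],[0,0,0],[0,0,0]],"fingers":[-1,-1,-1,-1,-1,-1,-1]}';python3 w.py w4
python3 - <<'E'
from workcell import robot
from h import *
for n in["scene","side"]:
    d=robot.snapshot(n);np.savez(n+"1.npz",**d);cv2.imwrite(f"pics/{n}1.png",cv2.convertScaleAbs(d["img"][:,:,::-1],alpha=1.4))
E
```

```text
t: 5.5
ee_pos: [0.4392, -0.3246, 0.0725]
tcp_rot: [[0.911, 0.412, 0.001], [0.412, -0.911, -0.001], [0.0, 0.001, -1.0]]
ft_force: [-0.2, 0.1, -2.3]
grip_width: 0.436
t: 6.4
ee_pos: [0.4376, -0.0528, 0.0705]
tcp_rot: [[0.996, -0.094, -0.003], [-0.094, -0.996, 0.001], [-0.003, -0.001, -1.0]]
ft_force: [0.3, 0.7, -1.6]
grip_width: 0.431
t: 7.1
ee_pos: [0.4331, 0.0226, 0.0719]
tcp_rot: [[0.995, -0.095, -0.0], [-0.095, -0.995, -0.0], [-0.0, 0.0, -1.0]]
ft_force: [-0.4, -0.3, -1.1]
grip_width: 0.431
7.15 [0.43318205 0.02264989 0.07200075] [[ 9.95450222e-01 -9.52828705e-02 -1.70806187e-04]
 [-9.52828973e-02 -9.95450222e-01 -1.56561186e-04]
 [-1.55111457e-04  1.72123776e-04 -9.99999973e-01]] [-0.69163258 -0.98233924 -0.28276784] 0.43508939478248
```

View pics/w4.png

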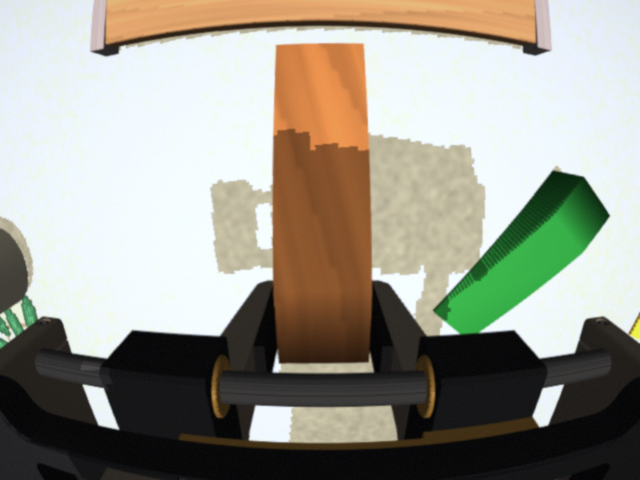

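View pics/scene1.png

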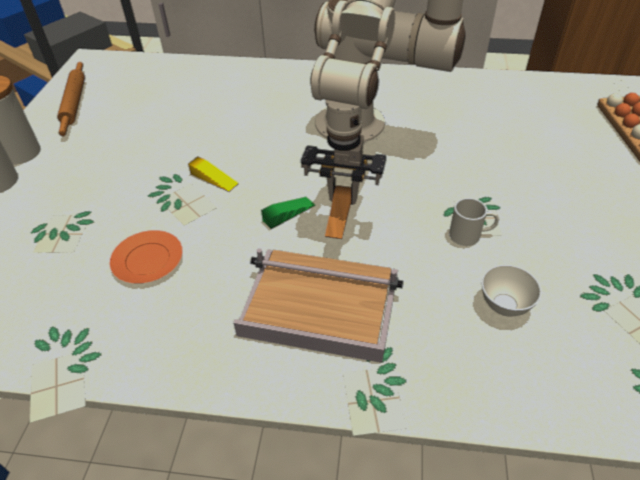

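Run:
```python
from h import *
np.set_printoptions(precision=4,suppress=True)
d=load("w4.npz")
a=d["img"][0:70,80:570,::-1];b=np.hstack([a[:,:60],a[:,-60:]]);cv2.imwrite("pics/w4c.png",cv2.convertScaleAbs(cv2.resize(b,None,fx=6,fy=6,interpolation=cv2.INTER_CUBIC),alpha=1.6))
L=fray(d,(93,52),0.0);R=fray(d,(550,51),0.0);print(L,R,np.linalg.norm(L-R),(L+R)/2,np.degrees(np.arctan2(*(L-R)[1::-1]))-90)
print(fray(d,(320,45),.067))
```

```text
[0.6025 0.176  0.    ] [ 0.5706 -0.1589  0.    ] 0.3363663035195371 [0.5865 0.0086 0.    ] -5.453312546952546
[0.5553 0.0117 0.067 ]
```

View pics/w4c.png

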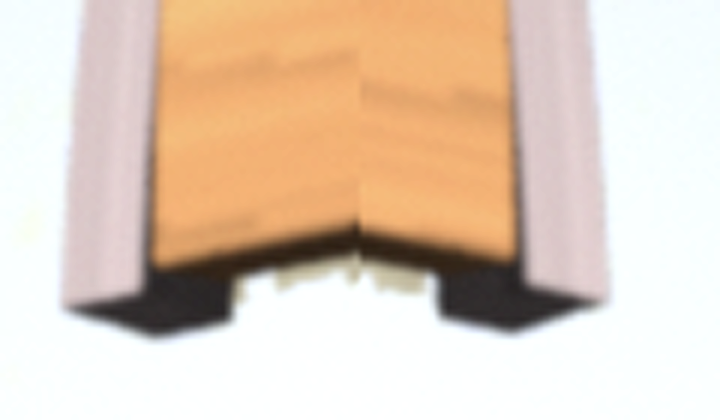

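Run:
```python
from h import *
np.set_printoptions(precision=4,suppress=True)
d=load("w4.npz")
for a,b,h in(((90.5,50.8),(550.8,50),.022),((106.3,56),(535.3,55.3),0.)):
    L=fray(d,a,h);R=fray(d,b,h);print(L,R,np.linalg.norm(L-R),(L+R)/2,np.degrees(np.arctan2(*(L-R)[1::-1]))-90)
```

```text
[0.5957 0.1635 0.022 ] [ 0.5659 -0.1439  0.022 ] 0.3088507001532122 [0.5808 0.0098 0.022 ] -5.537816659212538
[0.5958 0.164  0.    ] [ 0.5659 -0.1446  0.    ] 0.3099668403001006 [0.5808 0.0097 0.    ] -5.52826956172234
```

```bash
python3 -m creep '{"travel":[[0,0,-0.1],[0,0,-0.17],[0,0,-0.21],[0,0,-0.22],[0,0,-0.22],[0,0,-0.22],[0,0,-0.22],[0,0,-0.22]],"dr":[[0,0,0],[0,0,0],[0,0,0],[0,0,0],[0,0,0],[0,0,0],[0,0,0],[0,0,0]],"fingers":[-1,-1,-1,-1,-1,-0.02,-0.02,-0.02]}' && python3 -m creep '{"travel":[[0,0,0],[0,0,0],[0,0,0],[0,0,0],[0,0,0],[0,0,0]],"dr":[[0,0,0],[0,0,0],[0,0,0],[0,0,0],[0,0,0],[0,0,0]],"fingers":[-1,-1,-1,-1,-1,-1]}';python3 w.py w5
python3 - <<'E'
from workcell import robot
from h import *
for n in["side"]:
    d=robot.snapshot(n);np.savez(n+"2.npz",**d);cv2.imwrite(f"pics/{n}2.png",cv2.convertScaleAbs(cv2.resize(d["img"][140:340,220:490,::-1],None,fx=2.9,fy=2.9),alpha=1.4))
E
```

```text
t: 8.05
ee_pos: [0.4336, 0.0233, 0.0065]
tcp_rot: [[0.996, -0.094, 0.001], [-0.094, -0.996, -0.0], [0.001, 0.0, -1.0]]
ft_force: [-0.4, -0.5, 0.3]
grip_width: 0.492
t: 8.65
ee_pos: [0.4334, 0.0234, 0.0063]
tcp_rot: [[0.996, -0.094, 0.0], [-0.094, -0.996, -0.0], [0.0, 0.0, -1.0]]
ft_force: [-0.6, 0.4, 3.9]
grip_width: 0.432
8.7 [0.43340112 0.02340382 0.00634221] [[ 9.95571294e-01 -9.40083651e-02  4.74998229e-04]
 [-9.40082959e-02 -9.95571400e-01 -1.65973691e-04]
 [ 4.88497568e-04  1.20584869e-04 -9.99999873e-01]] [-0.71968014  0.35048985  3.77334342] 0.4358701013169092
```

View pics/w5.png

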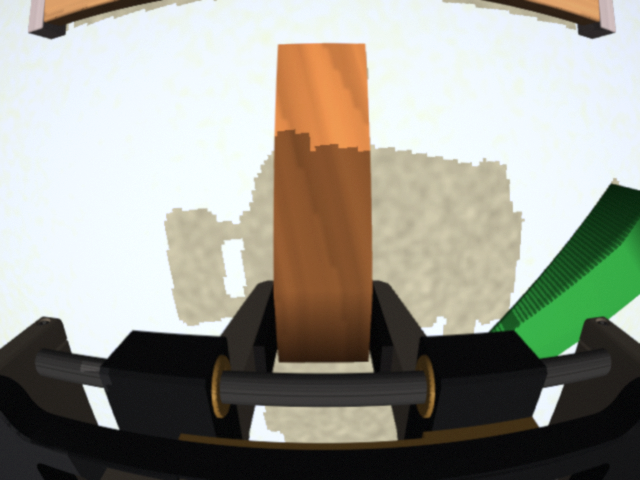

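View pics/side2.png

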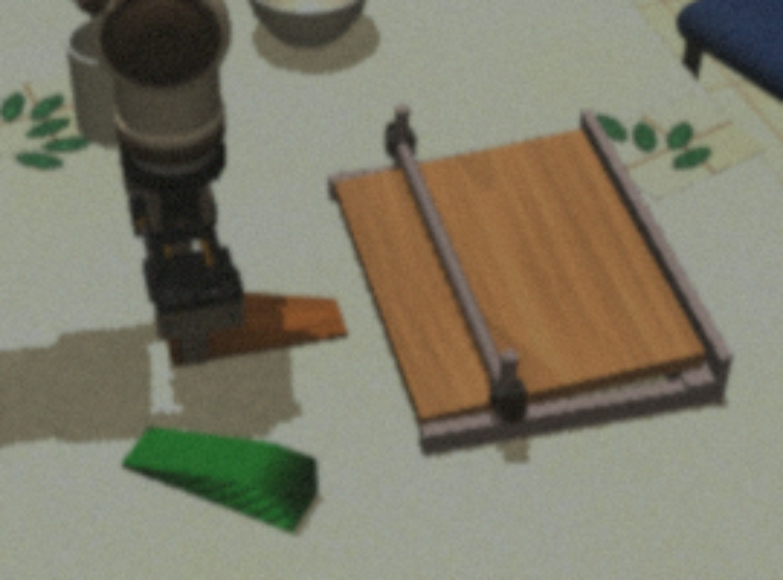

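```bash
python3 -m creep '{"travel":[[0.025,-0.0024,0],[0.05,-0.0048,0],[0.075,-0.0072,0],[0.1,-0.0096,0],[0.12,-0.0115,0],[0.14,-0.0134,0],[0.16,-0.0153,0],[0.18,-0.0172,0],[0.18,-0.0172,0],[0.18,-0.0172,0]],"dr":[[0,0,0],[0,0,0],[0,0,0],[0,0,0],[0,0,0],[0,0,0],[0,0,0],[0,0,0],[0,0,0],[0,0,0]],"fingers":[-1,-1,-1,-1,-1,-1,-1,-1,-1,-1]}'; python3 w.py w6
python3 - <<'E'
from workcell import robot
from h import *
for n in["side"]:
    d=robot.snapshot(n);np.savez(n+"3.npz",**d);cv2.imwrite(f"pics/{n}3.png",cv2.convertScaleAbs(cv2.resize(d["img"][140:340,220:490,::-1],None,fx=2.9,fy=2.9),alpha=1.4))
E
```

```text
t: 9.75
ee_pos: [0.4854, 0.0188, 0.006]
tcp_rot: [[0.996, -0.093, -0.005], [-0.093, -0.996, 0.001], [-0.005, -0.0, -1.0]]
ft_force: [-5.7, -0.1, 11.5]
grip_width: 0.432
9.8 [0.48536053 0.01877516 0.00602716] [[ 9.95605895e-01 -9.35262966e-02 -4.66195884e-03]
 [-9.35236023e-02 -9.95616747e-01  7.93093867e-04]
 [-4.71569943e-03 -3.53605745e-04 -9.99988819e-01]] [-6.04264883  1.60373794 10.84488015] 0.4358476982989489
```

View pics/w6.png

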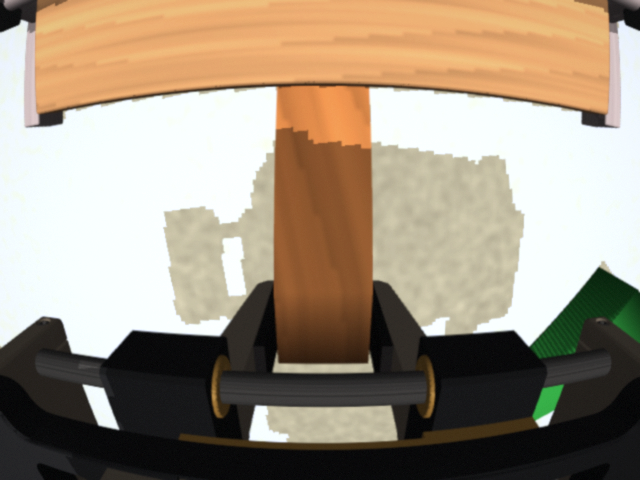

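View pics/side3.png

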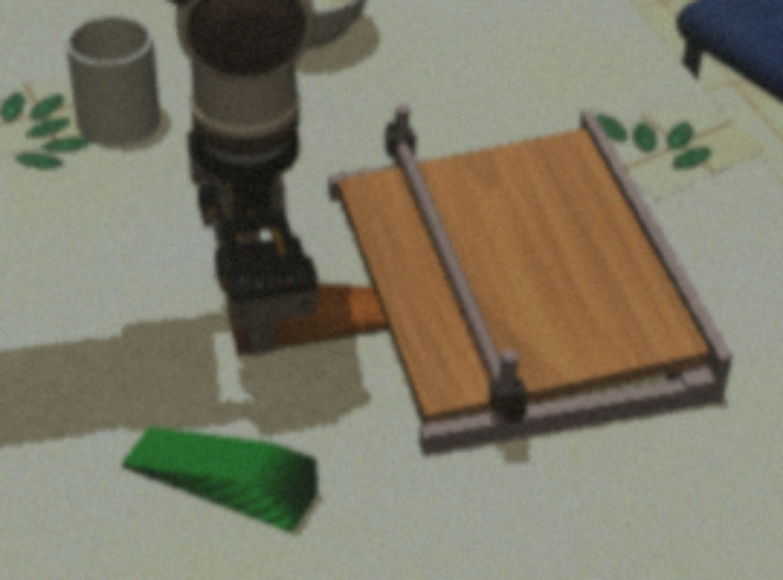

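```bash
python3 -m creep '{"travel":[[0,0,0],[0,0,0],[0,0,0.003],[0,0,0.003],[0,0,0.003]],"dr":[[0,0,0],[0,0,0],[0,0,0],[0,0,0],[0,0,0]],"fingers":[0.1,0.1,0.1,0.1,0.1]}' && python3 -m creep '{"travel":[[0,0,0],[0,0,0],[0,0,0],[0,0,0],[0,0,0],[0,0,0],[0,0,0]],"dr":[[0,0,0],[0,0,0],[0,0,0],[0,0,0],[0,0,0],[0,0,0],[0,0,0]],"fingers":[-1,-1,-1,-1,-1,-1,-1]}'
```

```text
t: 10.35
ee_pos: [0.4871, 0.0183, 0.0069]
tcp_rot: [[0.996, -0.094, 0.0], [-0.094, -0.996, 0.0], [0.0, -0.0, -1.0]]
ft_force: [0.1, -0.6, 0.7]
grip_width: 0.55
t: 11.05
ee_pos: [0.4871, 0.0184, 0.007]
tcp_rot: [[0.996, -0.094, -0.0], [-0.094, -0.996, 0.0], [-0.0, -0.0, -1.0]]
ft_force: [0.2, 1.0, -0.8]
grip_width: 0.432
```

```bash
python3 -m creep '{"travel":[[0.015,-0.0014,0],[0.03,-0.0029,0],[0.045,-0.0043,0],[0.045,-0.0043,0]],"dr":[[0,0,0],[0,0,0],[0,0,0],[0,0,0]],"fingers":[-1,-1,-1,-1]}'; for i in 1; do python3 -m creep '{"travel":[[0.005,-0.0005,0],[0.01,-0.001,0],[0.01,-0.001,0]],"dr":[[0,0,0],[0,0,0],[0,0,0]],"fingers":[-1,-1,-1]}';done
```

```text
t: 11.45
ee_pos: [0.4994, 0.0173, 0.0069]
tcp_rot: [[0.996, -0.094, -0.004], [-0.094, -0.996, 0.0], [-0.004, -0.0, -1.0]]
ft_force: [-5.1, 1.0, 4.1]
grip_width: 0.436
t: 11.75
ee_pos: [0.5015, 0.0171, 0.0069]
tcp_rot: [[0.996, -0.094, -0.005], [-0.094, -0.996, 0.001], [-0.005, -0.0, -1.0]]
ft_force: [-8.1, 0.8, 8.7]
grip_width: 0.435
```

```bash
python3 -m creep '{"travel":[[0.005,-0.0005,0.002],[0.01,-0.001,0.004],[0.01,-0.001,0.004],[0.01,-0.001,0.004]],"dr":[[0,0,0],[0,0,0],[0,0,0],[0,0,0]],"fingers":[-1,-1,-1,-1]}'; python3 -m creep '{"travel":[[0.005,-0.0005,0],[0.007,-0.0007,0],[0.007,-0.0007,0],[0.007,-0.0007,0]],"dr":[[0,0,0],[0,0,0],[0,0,0],[0,0,0]],"fingers":[-1,-1,-1,-1]}'
```

```text
t: 12.15
ee_pos: [0.5051, 0.0168, 0.0072]
tcp_rot: [[0.996, -0.094, -0.003], [-0.094, -0.996, 0.001], [-0.003, -0.0, -1.0]]
ft_force: [-3.0, 0.4, -3.9]
grip_width: 0.433
t: 12.55
ee_pos: [0.5086, 0.0163, 0.0081]
tcp_rot: [[0.996, -0.094, -0.0], [-0.094, -0.996, 0.0], [-0.0, -0.0, -1.0]]
ft_force: [-4.1, 0.1, -4.8]
grip_width: 0.434
```

```bash
python3 -m creep '{"travel":[[0.005,-0.0005,-0.002],[0.005,-0.0005,-0.002],[0.005,-0.0005,-0.002]],"dr":[[0,0,0],[0,0,0],[0,0,0]],"fingers":[-1,-1,-1]}'; python3 w.py w7
python3 - <<'E'
from workcell import robot
from h import *
for n in["side"]:
    d=robot.snapshot(n);np.savez(n+"4.npz",**d);cv2.imwrite(f"pics/{n}4.png",cv2.convertScaleAbs(cv2.resize(d["img"][190:300,280:490,::-1],None,fx=3.8,fy=3.8,interpolation=cv2.INTER_CUBIC),alpha=1.4))
E
```

```text
t: 12.85
ee_pos: [0.5105, 0.016, 0.0077]
tcp_rot: [[0.996, -0.094, 0.001], [-0.094, -0.996, -0.0], [0.001, 0.0, -1.0]]
ft_force: [-2.4, 0.0, -3.8]
grip_width: 0.431
12.9 [0.51045655 0.0160167  0.00768918] [[ 9.95564128e-01 -9.40843364e-02  4.52783769e-04]
 [-9.40843196e-02 -9.95564231e-01 -5.83399519e-05]
 [ 4.56264201e-04  1.54813105e-05 -9.99999896e-01]] [-2.2891599   0.48165742 -4.10345975] 0.4336502358806973
```

View pics/side4.png

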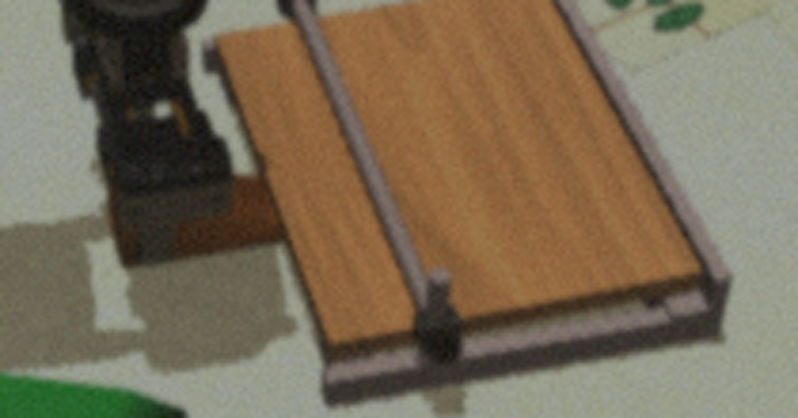

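View pics/w7.png

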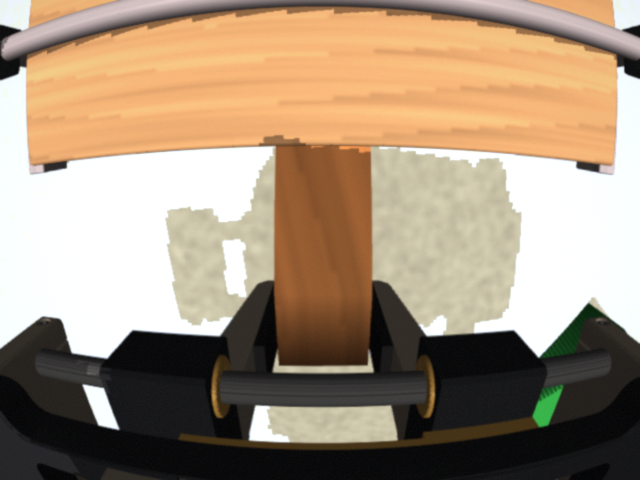

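```bash
python3 -m creep '{"travel":[[0,0,0],[0,0,0],[0,0,0],[0,0,0.06],[0,0,0.2],[0,0,0.2],[-0.07,0.007,0.2],[-0.13,0.0125,0.2],[-0.13,0.0125,0.2],[-0.13,0.0125,0.2]],"dr":[[0,0,0],[0,0,0],[0,0,0],[0,0,0],[0,0,0],[0,0,0],[0,0,0],[0,0,0],[0,0,0],[0,0,0]],"fingers":[0.3,0.3,0.3,0.3,0.3,0.3,0,-1,-1,-1]}' ; python3 w.py w8;  python3 - <<'E'
from workcell import robot
from h import *
for n in["side"]:
    d=robot.snapshot(n);np.savez(n+"5.npz",**d);cv2.imwrite(f"pics/{n}5.png",cv2.convertScaleAbs(cv2.resize(d["img"][190:300,280:490,::-1],None,fx=3.8,fy=3.8,interpolation=cv2.INTER_CUBIC),alpha=1.4))
E
```

```text
t: 13.95
ee_pos: [0.472, 0.0197, 0.0678]
tcp_rot: [[0.996, -0.094, 0.002], [-0.094, -0.996, -0.0], [0.002, 0.0, -1.0]]
ft_force: [-0.1, 0.0, -0.1]
grip_width: 0.322
14.0 [0.47233216 0.01957944 0.06791524] [[ 9.95551666e-01 -9.42022376e-02  1.67875035e-03]
 [-9.42018314e-02 -9.95553069e-01 -3.19586292e-04]
 [ 1.70139081e-03  1.60023308e-04 -9.99998540e-01]] [-0.08591837  0.98265375  0.2030595 ] 0.2810791482915379
```

View pics/w8.png

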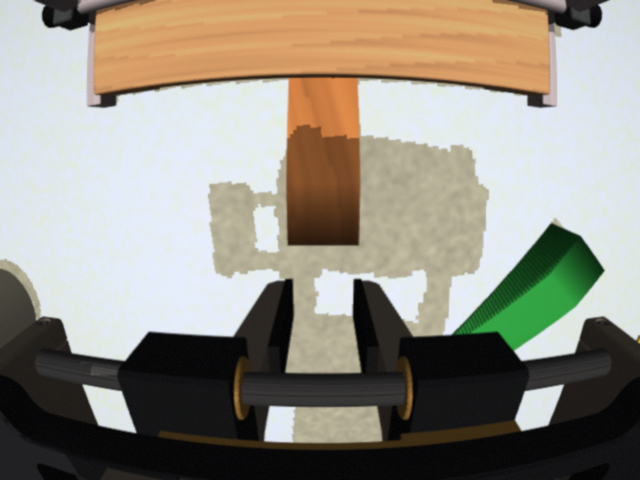

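View pics/side5.png

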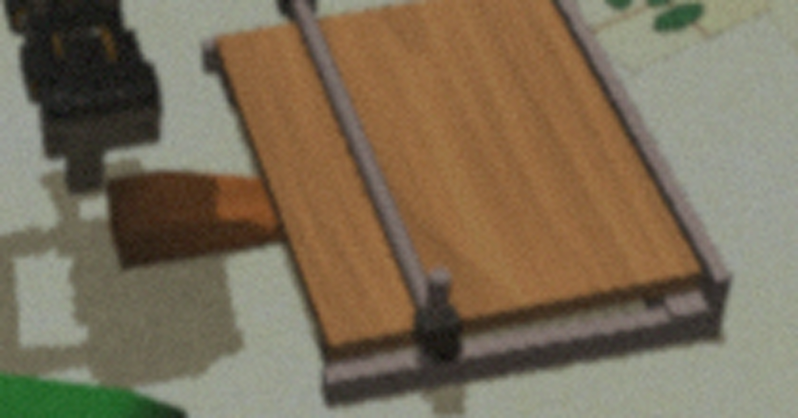

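Run:
```python
from h import *
np.set_printoptions(precision=4,suppress=True)
d=load("w8.npz")
L=fray(d,(288,245),.039);R=fray(d,(359,245),.039);b=(L+R)/2;u=np.array([.9955,-.0958])
print(L,R,np.linalg.norm(L-R),"tip x",(b[:2]-[.581,.0097])@u+.14)
```

```text
[0.4925 0.0368 0.039 ] [ 0.4888 -0.0028  0.039 ] 0.0398552851744619 tip x 0.04935555550276553
```

```bash
python3 -m creep '{"travel":[[0,0,-0.1],[0,0,-0.17],[0,0,-0.19],[0,0,-0.19],[0,0,-0.19],[0,0,-0.19]],"dr":[[0,0,0],[0,0,0],[0,0,0],[0,0,0],[0,0,0],[0,0,0]],"fingers":[-1,-1,-1,-1,-1,-1]}'
```

```text
t: 14.65
ee_pos: [0.4725, 0.0196, 0.0118]
tcp_rot: [[0.996, -0.094, 0.002], [-0.094, -0.996, -0.001], [0.002, 0.0, -1.0]]
ft_force: [0.5, 0.5, -0.2]
grip_width: 0.008
```

```bash
python3 -m creep '{"travel":[[0.01,-0.001,0],[0.02,-0.002,0],[0.027,-0.0026,0],[0.03,-0.0029,0],[0.03,-0.0029,0]],"dr":[[0,0,0],[0,0,0],[0,0,0],[0,0,0],[0,0,0]],"fingers":[-1,-1,-1,-1,-1]}'; python3 -m creep '{"travel":[[0.003,-0.0003,0],[0.003,-0.0003,0],[0.003,-0.0003,0]],"dr":[[0,0,0],[0,0,0],[0,0,0]],"fingers":[-1,-1,-1]}'
```

```text
t: 15.15
ee_pos: [0.4803, 0.0189, 0.0106]
tcp_rot: [[0.996, -0.094, -0.0], [-0.094, -0.996, 0.0], [-0.0, 0.0, -1.0]]
ft_force: [-0.2, 0.4, 0.5]
grip_width: 0.005
t: 15.45
ee_pos: [0.4807, 0.019, 0.0104]
tcp_rot: [[0.996, -0.094, -0.001], [-0.094, -0.996, 0.0], [-0.001, -0.0, -1.0]]
ft_force: [-1.0, -0.2, 0.2]
grip_width: 0.007
```

```bash
python3 -m creep '{"travel":[[0.003,-0.0003,0],[0.003,-0.0003,0],[0.003,-0.0003,0]],"dr":[[0,0,0],[0,0,0],[0,0,0]],"fingers":[-1,-1,-1]}'; python3 -m creep '{"travel":[[0.003,-0.0003,0],[0.003,-0.0003,0],[0.003,-0.0003,0]],"dr":[[0,0,0],[0,0,0],[0,0,0]],"fingers":[-1,-1,-1]}'
```

```text
t: 15.75
ee_pos: [0.4807, 0.019, 0.0102]
tcp_rot: [[0.996, -0.094, -0.003], [-0.094, -0.996, 0.0], [-0.003, -0.0, -1.0]]
ft_force: [-5.8, -0.8, 3.1]
grip_width: 0.004
t: 16.05
ee_pos: [0.4813, 0.019, 0.0101]
tcp_rot: [[0.996, -0.094, -0.004], [-0.094, -0.996, 0.001], [-0.004, -0.0, -1.0]]
ft_force: [-5.4, 0.1, 3.8]
grip_width: 0.007
```

```bash
python3 -m creep '{"travel":[[0.003,-0.0003,0],[0.003,-0.0003,0],[0.003,-0.0003,0]],"dr":[[0,0,0],[0,0,0],[0,0,0]],"fingers":[-1,-1,-1]}'; python3 -m creep '{"travel":[[0.003,-0.0003,0],[0.003,-0.0003,0],[0.003,-0.0003,0]],"dr":[[0,0,0],[0,0,0],[0,0,0]],"fingers":[-1,-1,-1]}'
```

```text
t: 16.35
ee_pos: [0.482, 0.019, 0.01]
tcp_rot: [[0.996, -0.094, -0.004], [-0.094, -0.996, 0.001], [-0.004, -0.0, -1.0]]
ft_force: [-6.3, 0.5, 3.0]
grip_width: 0.003
t: 16.65
ee_pos: [0.4828, 0.0189, 0.0099]
tcp_rot: [[0.996, -0.094, -0.004], [-0.094, -0.996, 0.001], [-0.004, -0.0, -1.0]]
ft_force: [-5.9, 0.6, 4.1]
grip_width: 0.012
```

```bash
python3 -m creep '{"travel":[[0.003,-0.0003,0],[0.003,-0.0003,0],[0.003,-0.0003,0]],"dr":[[0,0,0],[0,0,0],[0,0,0]],"fingers":[-1,-1,-1]}'|grep -E 'ee|ft'; python3 -m creep '{"travel":[[0.003,-0.0003,0],[0.003,-0.0003,0],[0.003,-0.0003,0]],"dr":[[0,0,0],[0,0,0],[0,0,0]],"fingers":[-1,-1,-1]}'|grep -E 'ee|ft';python3 -m creep '{"travel":[[0.003,-0.0003,0],[0.003,-0.0003,0],[0.003,-0.0003,0]],"dr":[[0,0,0],[0,0,0],[0,0,0]],"fingers":[-1,-1,-1]}'|grep -E 'ee|ft'
```

```text
ee_pos: [0.4837, 0.0188, 0.0099]
ft_force: [-6.0, 0.1, 2.3]
ee_pos: [0.4846, 0.0188, 0.0099]
ft_force: [-6.2, 1.3, 2.8]
ee_pos: [0.4855, 0.0187, 0.0099]
ft_force: [-5.4, 1.4, 2.4]
```

```bash
python3 -m creep '{"travel":[[0.003,-0.0003,0],[0.003,-0.0003,0],[0.003,-0.0003,0]],"dr":[[0,0,0],[0,0,0],[0,0,0]],"fingers":[-1,-1,-1]}'|grep -E 'ee|ft'; python3 -m creep '{"travel":[[0.003,-0.0003,0],[0.003,-0.0003,0],[0.003,-0.0003,0]],"dr":[[0,0,0],[0,0,0],[0,0,0]],"fingers":[-1,-1,-1]}'|grep -E 'ee|ft'
python3 - <<'E'
from workcell import robot
from h import *
for n in["side"]:
    d=robot.snapshot(n);np.savez(n+"6.npz",**d);cv2.imwrite(f"pics/{n}6.png",cv2.convertScaleAbs(cv2.resize(d["img"][190:300,280:490,::-1],None,fx=3.8,fy=3.8,interpolation=cv2.INTER_CUBIC),alpha=1.4))
E
```

```text
ee_pos: [0.4864, 0.0186, 0.0099]
ft_force: [-5.9, 1.0, 2.8]
ee_pos: [0.4873, 0.0185, 0.0099]
ft_force: [-5.5, 1.2, 2.2]
```

View pics/side6.png

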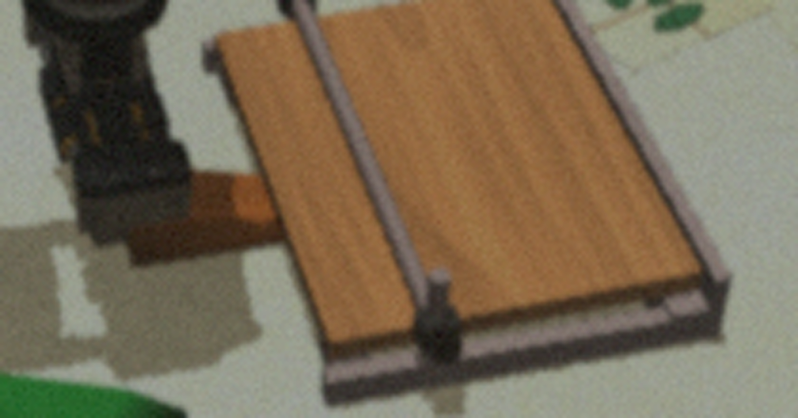

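```bash
python3 -m creep '{"travel":[[0.003,-0.0003,0],[0.003,-0.0003,0],[0.003,-0.0003,0]],"dr":[[0,0,0],[0,0,0],[0,0,0]],"fingers":[-1,-1,-1]}'|grep -E 'ee|ft'; python3 -m creep '{"travel":[[0.003,-0.0003,0],[0.003,-0.0003,0],[0.003,-0.0003,0]],"dr":[[0,0,0],[0,0,0],[0,0,0]],"fingers":[-1,-1,-1]}'|grep -E 'ee|ft';python3 -m creep '{"travel":[[0.003,-0.0003,0],[0.003,-0.0003,0],[0.003,-0.0003,0]],"dr":[[0,0,0],[0,0,0],[0,0,0]],"fingers":[-1,-1,-1]}'|grep -E 'ee|ft'
```

```text
ee_pos: [0.4882, 0.0184, 0.0099]
ft_force: [-3.9, 0.3, 2.7]
ee_pos: [0.4891, 0.0183, 0.0099]
ft_force: [-4.9, -0.6, 2.7]
ee_pos: [0.49, 0.0182, 0.0099]
ft_force: [-5.2, 0.4, 3.5]
```

```bash
python3 -m creep '{"travel":[[0.003,-0.0003,0],[0.003,-0.0003,0],[0.003,-0.0003,0]],"dr":[[0,0,0],[0,0,0],[0,0,0]],"fingers":[-1,-1,-1]}'|grep -E 'ee|ft'; python3 -m creep '{"travel":[[0.003,-0.0003,0],[0.003,-0.0003,0],[0.003,-0.0003,0]],"dr":[[0,0,0],[0,0,0],[0,0,0]],"fingers":[-1,-1,-1]}'|grep -E 'ee|ft'
```

```text
ee_pos: [0.4909, 0.0181, 0.0098]
ft_force: [-5.5, 0.1, 1.8]
ee_pos: [0.4919, 0.018, 0.0099]
ft_force: [-5.3, 0.1, 1.7]
```

```bash
python3 -m creep '{"travel":[[0.003,-0.0003,0],[0.003,-0.0003,0],[0.003,-0.0003,0]],"dr":[[0,0,0],[0,0,0],[0,0,0]],"fingers":[-1,-1,-1]}'|grep -E 'ee|ft'; python3 -m creep '{"travel":[[0.003,-0.0003,0],[0.003,-0.0003,0],[0.003,-0.0003,0]],"dr":[[0,0,0],[0,0,0],[0,0,0]],"fingers":[-1,-1,-1]}'|grep -E 'ee|ft'
```

```text
ee_pos: [0.4927, 0.018, 0.0099]
ft_force: [-5.4, -0.2, 1.4]
ee_pos: [0.4937, 0.0179, 0.0099]
ft_force: [-5.3, 0.4, 1.6]
```

```bash
python3 -m creep '{"travel":[[0.003,-0.0003,0],[0.003,-0.0003,0],[0.003,-0.0003,0]],"dr":[[0,0,0],[0,0,0],[0,0,0]],"fingers":[-1,-1,-1]}'|grep -E 'ee|ft'
```

```text
ee_pos: [0.4946, 0.0178, 0.0099]
ft_force: [-5.7, 0.5, 2.0]
```

Run:
```python
from workcell import robot
from h import *
for n in["side"]:
    d=robot.snapshot(n);np.savez(n+"7.npz",**d);cv2.imwrite(f"pics/{n}7.png",cv2.convertScaleAbs(cv2.resize(d["img"][190:300,280:490,::-1],None,fx=3.8,fy=3.8,interpolation=cv2.INTER_CUBIC),alpha=1.4))
    C=cloud(d)
    u=np.array([.9955,-.0958]);v=np.array([.0958,.9955])
    X=C[...,:2]-[.581,.0097];rx=X@u;ry=X@v;ok=d["range_z"]>0
    for a,b in((.01,.04),(.09,.12),(.15,.19)):
        m=ok&(rx>a)&(rx<b)&(abs(ry)<.1);print(a,np.median(C[...,2][m]))
    m=ok&(rx>.04)&(rx<.085)&(abs(ry)<.1);print(np.percentile(C[...,2][m],[50,80,90,95,98]))
```

```text
0.01 0.03843528724596479
0.09 0.03942441592959223
0.15 0.04015784072408146
[0.03979724 0.04860715 0.05089967 0.05210776 0.05300827]
```

View pics/side7.png

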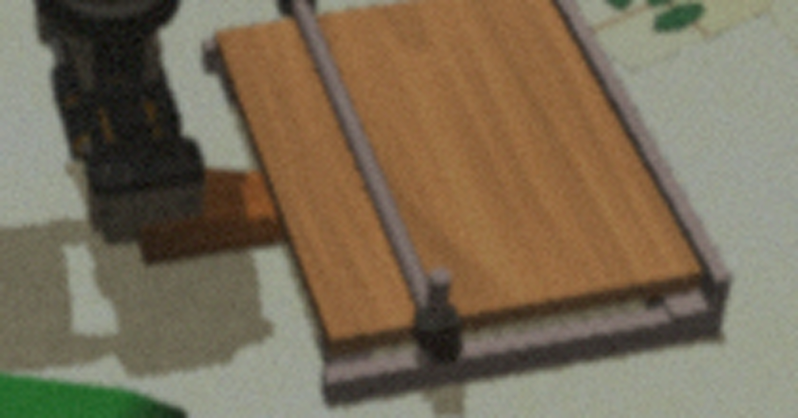

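```bash
python3 -m creep '{"travel":[[0.003,-0.0003,0],[0.003,-0.0003,0],[0.003,-0.0003,0]],"dr":[[0,0,0],[0,0,0],[0,0,0]],"fingers":[-1,-1,-1]}'|grep -E 'ee|ft'; python3 -m creep '{"travel":[[0.003,-0.0003,0],[0.003,-0.0003,0],[0.003,-0.0003,0]],"dr":[[0,0,0],[0,0,0],[0,0,0]],"fingers":[-1,-1,-1]}'|grep -E 'ee|ft'
```

```text
ee_pos: [0.4955, 0.0177, 0.0099]
ft_force: [-5.0, -0.3, 2.0]
ee_pos: [0.4964, 0.0176, 0.0099]
ft_force: [-5.3, -0.4, 2.1]
```

```bash
python3 -m creep '{"travel":[[0.003,-0.0003,0],[0.003,-0.0003,0],[0.003,-0.0003,0]],"dr":[[0,0,0],[0,0,0],[0,0,0]],"fingers":[-1,-1,-1]}'|grep -E 'ee|ft'
```

```text
ee_pos: [0.4968, 0.0176, 0.0099]
ft_force: [-7.8, 1.0, 3.9]
```

```bash
python3 -m creep '{"travel":[[0.002,-0.0002,0],[0.002,-0.0002,0],[0.002,-0.0002,0]],"dr":[[0,0,0],[0,0,0],[0,0,0]],"fingers":[-1,-1,-1]}'; python3 -c "
from workcell import robot
for i in range(4): robot.snapshot('side'); s=robot.state(); print(s['ee_pos'],s['ft_force'])"
```

```text
t: 21.85
ee_pos: [0.4968, 0.0176, 0.0098]
tcp_rot: [[0.996, -0.094, -0.007], [-0.094, -0.996, 0.001], [-0.007, -0.0, -1.0]]
ft_force: [-8.8, 1.0, 6.1]
grip_width: 0.001
[0.49676589 0.01759511 0.00974625] [-9.40732682  0.98626437  6.02675316]
[0.49679557 0.01759571 0.00975638] [-8.70838064  0.36657928  5.79533185]
[0.49678131 0.01758026 0.00973935] [-9.45179077  0.18143645  6.19914988]
[0.49679289 0.01758373 0.00976186] [-9.06334934 -0.10878189  5.60000167]
```

```bash
python3 -m creep '{"travel":[[0.002,-0.0002,0],[0.002,-0.0002,0],[0.002,-0.0002,0]],"dr":[[0,0,0],[0,0,0],[0,0,0]],"fingers":[-1,-1,-1]}'; python3 -c "
from workcell import robot
for i in range(3): robot.snapshot('side'); s=robot.state(); print(s['ee_pos'],s['ft_force'])"
```

```text
t: 22.35
ee_pos: [0.4969, 0.0176, 0.0096]
tcp_rot: [[0.996, -0.094, -0.008], [-0.094, -0.996, 0.001], [-0.008, -0.0, -1.0]]
ft_force: [-10.0, 0.8, 7.3]
grip_width: 0.006
[0.49686264 0.01761526 0.00962376] [-10.69951684   0.59376427   7.55939448]
[0.49684708 0.01760804 0.00960113] [-10.00753746   0.39623525   6.33906642]
[0.49685467 0.01759268 0.00963076] [-10.90467541   0.62439087   6.51698088]
```

```bash
python3 -m creep '{"travel":[[0.002,-0.0002,0],[0.002,-0.0002,0],[0.002,-0.0002,0]],"dr":[[0,0,0],[0,0,0],[0,0,0]],"fingers":[-1,-1,-1]}'; python3 -c "
from workcell import robot
for i in range(3): robot.snapshot('side'); s=robot.state(); print(s['ee_pos'],s['ft_force'])"
```

```text
t: 22.8
ee_pos: [0.4969, 0.0176, 0.0095]
tcp_rot: [[0.996, -0.093, -0.009], [-0.093, -0.996, 0.001], [-0.009, -0.0, -1.0]]
ft_force: [-12.4, 0.2, 7.6]
grip_width: 0.001
[0.49693251 0.01760991 0.00948509] [-11.50501279   0.7599987    7.68307533]
[0.49695664 0.01763856 0.00949275] [-12.09770732   1.71162418   8.04608981]
[0.49691227 0.01764283 0.00946262] [-12.46067482  -0.39012853   8.1242855 ]
```

```bash
python3 -m creep '{"travel":[[-0.01,0.001,0],[-0.03,0.003,0],[-0.07,0.007,0],[-0.13,0.0125,0],[-0.13,0.0125,0.1],[-0.13,0.0125,0.25],[-0.13,0.0125,0.35],[-0.13,0.0125,0.35]],"dr":[[0,0,0],[0,0,0],[0,0,0],[0,0,0],[0,0,0],[0,0,0],[0,0,0],[0,0,0]],"fingers":[-1,-1,-1,-1,-1,-1,-1,-1]}'; python3 w.py w9
python3 - <<'E'
from workcell import robot
from h import *
u=np.array([.9955,-.0958]);v=np.array([.0958,.9955])
for n in["side","scene"]:
    d=robot.snapshot(n);np.savez(n+"8.npz",**d)
    cr=d["img"][190:300,280:490,::-1] if n=="side" else d["img"][190:360,225:415,::-1]
    cv2.imwrite(f"pics/{n}8.png",cv2.convertScaleAbs(cv2.resize(cr,None,fx=3.5,fy=3.5,interpolation=cv2.INTER_CUBIC),alpha=1.4))
    C=cloud(d);X=C[...,:2]-[.581,.0097];rx=X@u;ry=X@v;ok=d["range_z"]>0
    print(n,[np.median(C[...,2][ok&(rx>a)&(rx<b)&(abs(ry)<.1)]) for a,b in((.01,.04),(.09,.12),(.15,.19))])
E
```

```text
t: 23.75
ee_pos: [0.4661, 0.0198, 0.1209]
tcp_rot: [[0.996, -0.094, 0.012], [-0.094, -0.996, -0.002], [0.012, 0.001, -1.0]]
ft_force: [1.0, 0.5, 1.0]
grip_width: 0.0
23.8 [0.46426259 0.02013989 0.1181687 ] [[ 9.95546305e-01 -9.40249892e-02  6.84518247e-03]
 [-9.40174869e-02 -9.95569547e-01 -1.41037064e-03]
 [ 6.94746530e-03  7.60522422e-04 -9.99975577e-01]] [ 0.11602021 -0.32946667 -0.49347998] 0.004296935940436197
side [np.float64(0.03896164523090062), np.float64(0.03990726167092595), np.float64(0.04031557840425115)]
scene [np.float64(0.04118986982376471), np.float64(0.04044944503719833), np.float64(0.041048194971126106)]
```

View pics/side8.png

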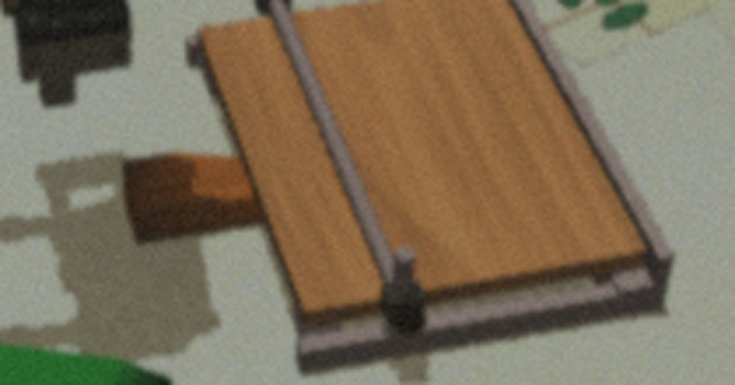

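View pics/w9.png

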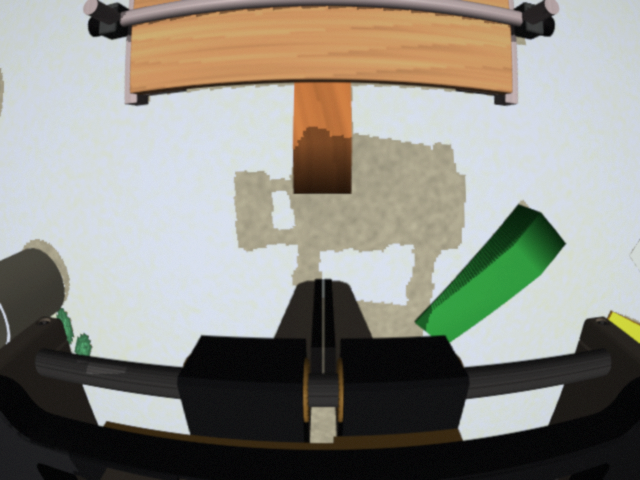

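View pics/scene8.png

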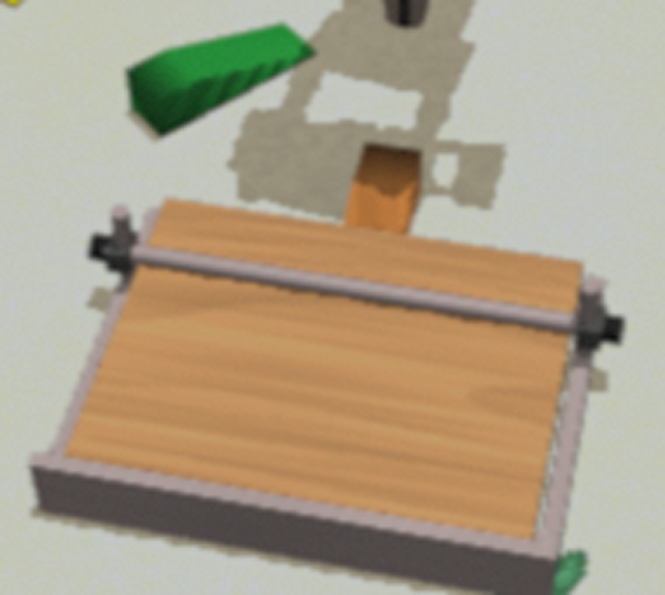

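```bash
python3 -m creep '{"travel":[[0,0,-0.12],[0,0,-0.25],[0,0,-0.35],[0,0,-0.35],[0.06,-0.0058,-0.35],[0.09,-0.0087,-0.35],[0.11,-0.0106,-0.35],[0.11,-0.0106,-0.35],[0.11,-0.0106,-0.35],[0.11,-0.0106,-0.35]],"dr":[[0,0,0],[0,0,0],[0,0,0],[0,0,0],[0,0,0],[0,0,0],[0,0,0],[0,0,0],[0,0,0],[0,0,0]],"fingers":[-1,-1,-1,-1,-1,-1,-1,-1,-1,-1]}';python3 -m creep '{"travel":[[0.005,-0.0005,0],[0.01,-0.001,0],[0.01,-0.001,0],[0.01,-0.001,0]],"dr":[[0,0,0],[0,0,0],[0,0,0],[0,0,0]],"fingers":[-1,-1,-1,-1]}'; python3 -c "
from workcell import robot
for i in range(3): robot.snapshot('side'); s=robot.state(); print(s['ee_pos'],s['ft_force'])"
```

```text
t: 24.9
ee_pos: [0.4945, 0.0176, 0.0107]
tcp_rot: [[0.996, -0.094, -0.0], [-0.094, -0.996, 0.0], [-0.0, -0.0, -1.0]]
ft_force: [0.4, -0.4, 0.7]
grip_width: 0.01
t: 25.3
ee_pos: [0.4969, 0.0173, 0.0102]
tcp_rot: [[0.996, -0.094, -0.002], [-0.094, -0.996, 0.0], [-0.002, -0.0, -1.0]]
ft_force: [-5.2, 0.5, 2.6]
grip_width: 0.006
[0.49689976 0.01735083 0.01028346] [-5.2476804   0.88749048  3.18504871]
[0.49686499 0.01736112 0.01027309] [-5.89234189  0.27855948  3.56564584]
[0.49693016 0.01733994 0.01029051] [-5.07558925  0.47229719  3.14635984]
```

```bash
python3 -m creep '{"travel":[[-0.01,0.001,0],[-0.05,0.005,0],[-0.13,0.0125,0],[-0.13,0.0125,0.1],[-0.13,0.0125,0.25],[-0.13,0.0125,0.35],[-0.13,0.0125,0.35],[-0.13,0.0125,0.35],[-0.13,0.0125,0.35]],"dr":[[0,0,0],[0,0,0],[0,0,0],[0,0,0],[0,0,0],[0,0,0],[0,0,0],[0,0,0],[0,0,0]],"fingers":[-1,-1,-1,-1,-1,-1,-1,-1,-1]}'; python3 w.py w10
python3 - <<'E'
from h import *
d=load("w10.npz");e=load("scene0.npz")
from workcell import robot
s=robot.snapshot("scene");cv2.imwrite("pics/scene9.png",cv2.convertScaleAbs(s["img"][:,:,::-1],alpha=1.3))
E
```

```text
t: 26.35
ee_pos: [0.4581, 0.0211, 0.1142]
tcp_rot: [[0.996, -0.094, -0.002], [-0.094, -0.996, 0.0], [-0.002, -0.0, -1.0]]
ft_force: [0.0, -0.6, -0.2]
grip_width: 0.003
26.4 [0.45784154 0.02113936 0.11396699] [[ 9.95558071e-01 -9.41131068e-02 -2.61718566e-03]
 [-9.41116861e-02 -9.95561426e-01  6.61074241e-04]
 [-2.66778484e-03 -4.11830042e-04 -9.99996357e-01]] [ 0.30482634 -0.38683201  0.31434545] 0.0022739230868965158
```

View pics/scene9.png

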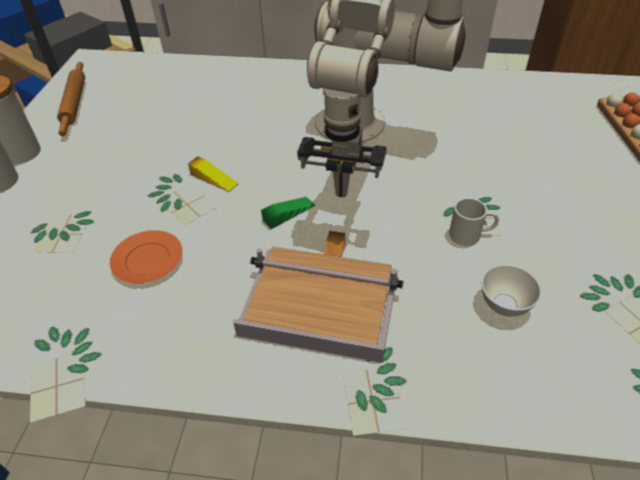

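View pics/w10.png

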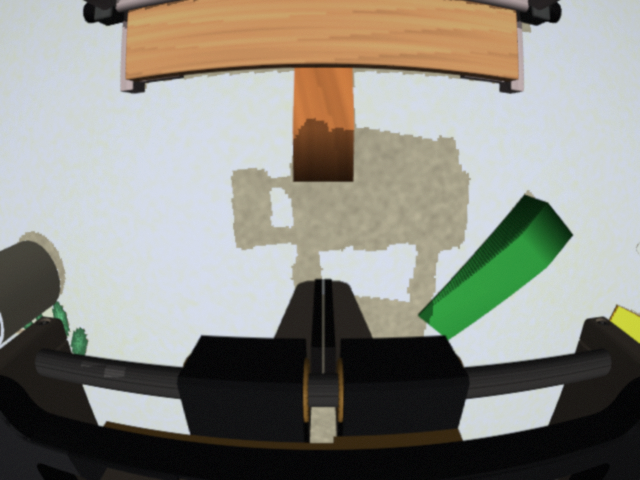

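The wedge (scene 335,243; wrist 293–353,180) is square and centred. The mug, bowl and plate look unmoved, and the arm is clear, so I'm handing in.

```bash
python3 -c "
from workcell import robot
print(robot.close_job()); print(robot.state()['t'])"
```

```text
the job is handed in; nothing more can be done
None
the job is handed in; nothing more can be done
```

The job is handed in at about 26 s of the 67 s. The wooden wedge holds the board up against the height bar, but hand-in gave no verdict, so the bar force is only my estimate.

**What I did:** I gripped the wooden wedge by its block, set it square in front of the rack mouth and slid its thin end about 50 mm under the board. I then let go and pushed from behind with shut fingers in 0.6 to 1 mm steps. The push held at about 5.5 N until the wedge was in roughly 65 mm, then climbed to about 12 N with almost no further movement, and I backed off.

**Last checks:**
- **Slip:** touching the wedge's back again at about 5 N found it at the same place (x ≈ 0.497 m), so it had not slipped.
- **Position:** the pictures show the wedge centred within a few mm and square to within about 1°.
- **Board:** depth readings put it nearly level at the bar, and it was held with the arm clear.
- **Mug, bowl and plate:** they look unmoved in the pictures; I did not measure them.

**Doubtful points:**
- **Bar force:** I estimate about 4 to 8 N. Part of the rise in push came from the tool pressing down on the wedge.
- **Gripped push:** while I pushed with the wedge gripped, the vertical force swung between about +11 and −5 N, so its back end may have lifted about 1 mm for a moment. That is why I let go and pushed from behind.
- **Cameras:** the scene and side cameras disagreed by about 7 mm in y; I relied on the wrist camera, whose measurements matched the given sizes.

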